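# Press down the lid domes of the jam jars

### The job

The three dark red jam jars have cooled: with the fingertips, gently press down the raised dome in the middle of each lid until it is fully down, starting with the tallest jar, then the medium one, then the shortest. Leave the jars standing where they are, do not pick anything up, and do not disturb the other things on the worktop.

Things in the scene. Friction and masses are not known exactly. Their poses are not given: they have to be found in the camera images.
- jar_tall: the tall jam jar: 72 mm across, 150 mm high to the flat top of its steel screw lid (dome not counted), dark red jam; loose on the worktop; origin at the centre of its underside, z up
- tall_dome_top (a point): centre of the top face of that jar's dome: a flat-topped metal disc 32 mm across in the middle of the lid. Unpressed it stands 6.5 mm above the lid, and it sinks with the dome
- dome_tall (a joint): how far that dome has been pushed into the lid, in m: 0 when up, 0.004 when fully down (it still stands 2.5 mm above the lid). Pushing it takes about 2.5 N at first, rising evenly to about 4 N when fully down, where it meets a stop that gives a little (the thin lid sheet, about 8 N per mm); friction keeps it where it is left
- jar_medium: the medium jam jar: 88 mm across, 112 mm high to the flat top of its steel screw lid (dome not counted), dark red jam; loose on the worktop; origin at the centre of its underside, z up
- medium_dome_top (a point): centre of the top face of that jar's dome: a flat-topped metal disc 32 mm across in the middle of the lid. Unpressed it stands 6.5 mm above the lid, and it sinks with the dome
- dome_medium (a joint): how far that dome has been pushed into the lid, in m: 0 when up, 0.004 when fully down (it still stands 2.5 mm above the lid). Pushing it takes about 2.5 N at first, rising evenly to about 4 N when fully down, where it meets a stop that gives a little (the thin lid sheet, about 8 N per mm); friction keeps it where it is left
- jar_short: the short jam jar: 76 mm across, 78 mm high to the flat top of its steel screw lid (dome not counted), dark red jam; loose on the worktop; origin at the centre of its underside, z up
- short_dome_top (a point): centre of the top face of that jar's dome: a flat-topped metal disc 32 mm across in the middle of the lid. Unpressed it stands 6.5 mm above the lid, and it sinks with the dome
- dome_short (a joint): how far that dome has been pushed into the lid, in m: 0 when up, 0.004 when fully down (it still stands 2.5 mm above the lid). Pushing it takes about 2.5 N at first, rising evenly to about 4 N when fully down, where it meets a stop that gives a little (the thin lid sheet, about 8 N per mm); friction keeps it where it is left
- honey_jar: bystander: honey jar 66 mm across, 86 mm high, with a plain flat steel lid and no dome; loose; origin at the centre of its underside
- mug: bystander: white mug, 80 mm across, 88 mm high, handle towards its +y; loose; origin at the centre of its underside
- tin: bystander: small food tin, 66 mm across, 60 mm high; loose; origin at the centre of its underside
- mill: bystander: dark wooden pepper mill, 54 mm across, 148 mm high; loose; origin at the centre of its underside
Not all that is in view belongs to the job. What is shaped like the jar_tall but blue is not meant. What is shaped like the jar_medium but green is not meant.

How it is judged (in metres and radians):
On the way, in this order (a step that is already met when the one before it is completed fails the run):
1. the dome of the tall jar is down, the shorter jars' domes still up (value of joint dome_tall above 0.0025 m and value of joint each of dome_medium, dome_short below 0.0015 m), for 0.1 s.
2. the dome of the medium jar is down, the shorter jars' domes still up (value of joint each of dome_tall, dome_medium above 0.0025 m and value of joint dome_short below 0.0015 m), for 0.1 s.
3. the dome of the short jar is down (value of joint each of dome_tall, dome_medium, dome_short above 0.0025 m), for 0.1 s.
At the end, for the whole second after the job is handed in: all three domes are at least 2.5 mm down (of 4 mm), and each jar stands upright (within 0.08 rad), at rest and within 20 mm of where it stood at the start (all of step 3 and distance of each of jar_tall, jar_medium, jar_short from where it was at the start of the episode below 0.02 m and angle between each of jar_tall, jar_medium, jar_short's own z axis and vertical below 0.08 rad and linear speed of each of jar_tall, jar_medium, jar_short below 0.02 m/s); the robot touches nothing.
It fails at once if a dome pressed out of turn (a shorter jar's dome 1.5 mm or more down before the taller jar's dome is 2.5 mm down) ((value of joint dome_medium above 0.0015 m and not (value of joint dome_tall above 0.0025 m)) or (value of joint dome_short above 0.0015 m and not (value of joint dome_medium above 0.0025 m))).
It fails at once if a jar pressed harder than 25 N (contact force between any of the arm, the fingers and jar_tall above 25 N or contact force between any of the arm, the fingers and jar_medium above 25 N or contact force between any of the arm, the fingers and jar_short above 25 N).
It fails at once if a jar lifted (over 6 mm), tipped (over 0.2 rad) or shoved more than 25 mm (height (world z) of any of jar_tall, jar_medium, jar_short above 0.006 m or angle between any of jar_tall, jar_medium, jar_short's own z axis and vertical above 0.2 rad or distance of any of jar_tall, jar_medium, jar_short from where it was at the start of the episode above 0.025 m).
It fails at once if one of the other things on the worktop moved more than 30 mm (distance of any of honey_jar, mug, tin, mill from where it was at the start of the episode above 0.03 m).
It also fails if it takes over 61 s, if anything falls off the work surface, if the arm or the gripper's body presses on something with over 40 N, if the wrist force passes 120 N, or if a joint passes its speed limit or range.

### The arm

A 6-joint arm with a two-finger parallel gripper is mounted at the origin on the work surface. World frame = base frame: x ahead of the robot, y to its left, z up, the work surface at z = 0. Lengths are in m, angles in degrees, forces in N, time in s.
With the tool pointing down it reaches from about 0.325 to 0.85 m from the base axis. Payload 15.5 kg.
Tool frame: the origin (TCP) lies at the very end of the fingers, on their centre line; the grasp point (between the pads) lies arm.grip_depth behind it (arm.grip_depth is the distance from the TCP to the grasp point, in m); z points along the fingers, y is the line along which they close (so a half turn about z gives the same grasp; the last joint's range is limited). The gripper opens to 91 mm and grips with 3 to 60 N. Pads are 32 mm wide; open, the fingers measure 118 mm over their backs; the gripper's body (76 mm by 178 mm) begins 60 mm behind the grasp point.
Start: joints at [63.054, 28.281, 77.091, -0, 74.628, -5.472], TCP at [0.229, 0.582, 0.192] pointing down, gripper open.
Joint ranges: [-166.48, 166.48], [-47.26, 123.95], [12.59, 153.08], [-70.14, 250.14], [6.76, 159.57], [-176.63, 176.63]. Speed limits (degrees/s): [108.29, 108.29, 147.25, 172.46, 172.46, 172.46].

### API

Orientations are given as a 3x3 rotation matrix whose columns are the frame's x, y, z axes.
In Python, from rig import arm gives the robot as it stands. Calls block until the motion is done:
- arm.move_to(position, orientation): joint-space move of the TCP to a pose.
- arm.move_l(position, orientation=None, feed=0.15): straight line of the TCP; orientation=None keeps the orientation; feed is the mean speed in m/s.
- arm.move_joints(angles): joint-space move.
- arm.grip(opening): finger opening in m; the grip force is fixed at half the most; returns when the fingers have stopped.
- arm.sleep(seconds).
- arm.solve_ik(position, orientation): joint angles nearest the present ones, or None.
- arm.snapshot(name): name is "scene" or "top"; returns the picture (400x640x3 uint8, red, green, blue); there is no depth.
- arm.get_calibration(name): a dict with "intrinsics" (3x3 intrinsics, pixels), "k1" (the pictures are not rectified: a ray, as slopes to the right and down, at radius r is drawn at 1 + k1 r^2 times it, then the intrinsics apply), "cam_to_world" (4x4, takes a point from camera to world coordinates). Camera axes: x right, y down, z forward; pixel columns grow to the right and rows downward; lengths in m; the calibration is good to about 2 mm. A picture is of the moment at which its call begins. get_calibration takes no time and is no camera call.
A pose or a line that the arm cannot do raises arm.Unreachable and nothing moves.
- arm.sign_off(): hands the job in; it is judged then, once.
Readings, each from a call of its own:
- arm.current_t(): time.
- arm.current_joint_positions(): joint angles.
- arm.current_dq(): joint speeds.
- arm.current_tau(): joint torques, N m.
- arm.current_ee_pos(): TCP position.
- arm.current_tool_rot(): TCP orientation.
- arm.current_force(): force on the tool from outside, world axes, zero at the start.
- arm.current_torque(): the same for the moment, N m.
- arm.current_width(): finger opening in m.
- arm.current_grasp_force(): force on a finger pad.
Only numpy, scipy, OpenCV 4.12 (cv2) and the standard library are available. Lean on these libraries where they do the work, as an engineer would, in place of code of your own. Each camera call takes 0.05 s, during which the arm holds its last target. There are 200 camera calls.

## Working session

There is one attempt and no reset: what is moved stays moved. The work goes in short steps, each a Python script; the robot and the scene stay as the last script left them, time stands still between calls to the robot, and variables do not carry over. Pictures are saved under pics/ and viewed, at most 10 in all, crops included, and the job is handed in when it is done.

```bash
mkdir -p pics; ls
python3 - <<'E'
from rig import arm
import cv2
for n in("scene","top"):
    cv2.imwrite(f"pics/{n}0.png",arm.snapshot(n)[:,:,::-1])
    c=arm.get_calibration(n);print(n,c)
print(arm.current_t(),arm.grip_depth,arm.current_force())
E
```

```text
pics
scene {'intrinsics': array([[520.2880954 ,   0.        , 317.01277221],
       [  0.        , 520.2880954 , 198.7041927 ],
       [  0.        ,   0.        ,   1.        ]]), 'k1': -0.021920594917002743, 'cam_to_world': array([[ 0.69471221,  0.49056527, -0.52604245,  1.22295487],
       [ 0.71907782, -0.45599597,  0.52439943, -0.67859528],
       [ 0.01737891, -0.74257215, -0.66954057,  0.97271498],
       [ 0.        ,  0.        ,  0.        ,  1.        ]])}
top {'intrinsics': array([[412.00478869,   0.        , 319.08277785],
       [  0.        , 412.00478869, 198.68892197],
       [  0.        ,   0.        ,   1.        ]]), 'k1': -0.09153402232236406, 'cam_to_world': array([[-0.02809581, -0.99754415,  0.06415838,  0.48227242],
       [-0.99947806,  0.02701051, -0.01772132,  0.01170024],
       [ 0.01594485, -0.06462279, -0.99778237,  1.03612963],
       [ 0.        ,  0.        ,  0.        ,  1.        ]])}
0.1 0.0188 [-1.10399234  0.19497208  0.01538166]
```

View pics/scene0.png

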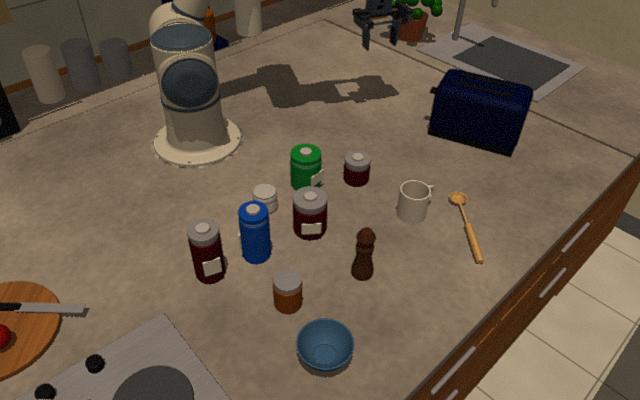

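View pics/top0.png

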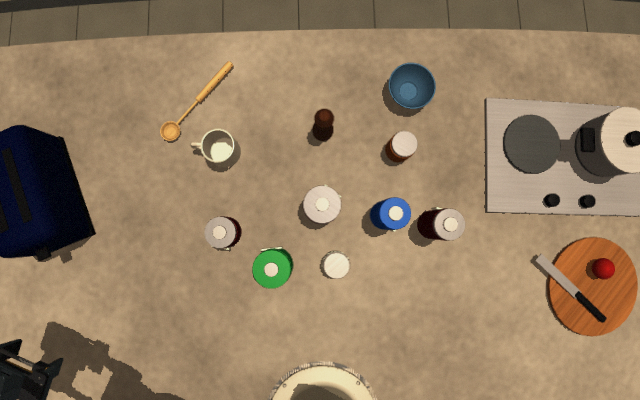

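The red jars' domes in the top view are at about (451,224) tall, (322,205) medium and (220,232) short. The blue jar (396,213), green jar (271,269) and honey jar (403,145) are decoys or bystanders. I'll refine the dome centres next.

```bash
cat > h.py <<'E'
import numpy as np,cv2
from rig import arm
def ray(n,uv):
    c=arm.get_calibration(n);K=c["intrinsics"];T=c["cam_to_world"]
    d=np.array([(uv[0]-K[0,2])/K[0,0],(uv[1]-K[1,2])/K[1,1]]);s=d.copy()
    for _ in range(20): s=d/(1+c["k1"]*(s@s))
    return T[:3,3],T[:3,:3]@np.r_[s,1]
def at_z(n,uv,z):
    o,d=ray(n,uv);return o+d*(z-o[2])/d[2]
def tri(a,b):
    (o,d),(p,e)=ray("top",a),ray("scene",b)
    s=np.linalg.lstsq(np.c_[d,-e],p-o,rcond=None)[0]
    x,y=o+s[0]*d,p+s[1]*e
    return (x+y)/2,np.linalg.norm(x-y)
E
python3 - <<'E'
from h import *
t=cv2.imread("pics/top0.png");s=cv2.imread("pics/scene0.png")
P=[((451,224),(204,228)),((322,205),(310,197)),((220,232),(357,157))]
rows=[]
for im,k in((t,0),(s,1)):
    rows.append(np.hstack([cv2.resize(cv2.getRectSubPix(im,(41,41),tuple(map(float,p[k]))),(246,246),interpolation=cv2.INTER_CUBIC) for p in P]))
cv2.imwrite("pics/crops.png",np.vstack(rows))
for p,z in zip(P,(.1565,.1185,.0845)): print(at_z("top",p[0],z),at_z("scene",p[1],z),tri(*p))
for n,uv,z in(("blue",(396,213),.1565),("green",(271,269),.1185),("honey",(404,144),.086),("mill",(325,115),.148),("mug",(218,145),.088),("tin",(336,264),.06)): print(n,at_z("top",uv,z))
E
```

```text
[ 0.47624865 -0.28773913  0.1565    ] [ 0.48174607 -0.28790241  0.1565    ] (array([ 0.47735843, -0.28742616,  0.15334142]), np.float64(0.0034643587890863547))
[ 0.5270014  -0.01070584  0.1185    ] [ 0.53556478 -0.01784544  0.1185    ] (array([ 0.5276824 , -0.01070751,  0.10896833]), np.float64(0.0006330642136067337))
[0.47265043 0.22556151 0.0845    ] [0.47585108 0.22067171 0.0845    ] (array([0.47215029, 0.22614782, 0.07966514]), np.float64(0.0013308457906427737))
blue [ 0.50356096 -0.16827086  0.1565    ]
green [0.3883411  0.10613195 0.1185    ]
honey [ 0.66682241 -0.20849976  0.086     ]
mill [ 0.72330993 -0.02225827  0.148     ]
mug [0.67512752 0.22716766 0.088     ]
tin [ 0.389717   -0.04117593  0.06      ]
```

View pics/crops.png

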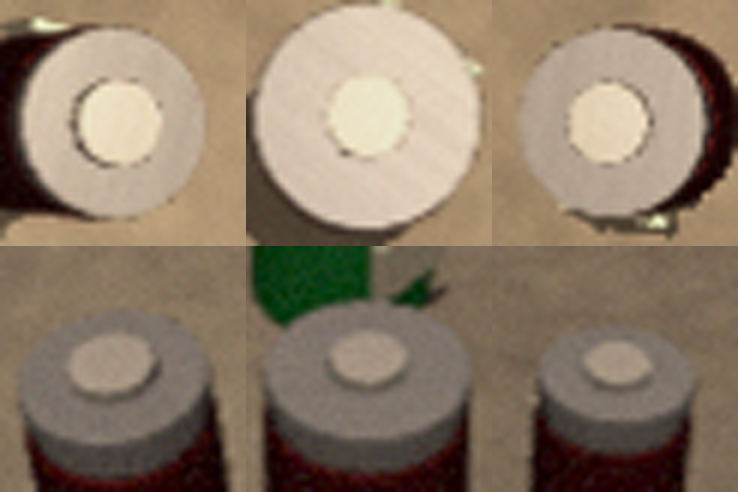

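The crops show all three domes clearly, and the dome centres shift by about 1 px from my first estimates. I'll refine them, then press the tall jar using force feedback.

```bash
cat >> h.py <<'E'
P={"tall":((450.3,223.8),(202.2,227),.1565),"medium":((321.8,203.8),(309.8,195.2),.1185),"short":((218.7,232),(357.3,155.5),.0845)}
def xy(k):
    a,b,z=P[k];return (at_z("top",a,z)+at_z("scene",b,z))[:2]/2
R=np.array([[1,0,0],[0,-1,0],[0,0,-1.]])
def fz(n=5): 
    v=[]
    for _ in range(n): v.append(arm.current_force()[2]); arm.sleep(.01)
    return np.mean(v)
def press(k,fmax=7.5):
    x,y=xy(k);z0=P[k][2]
    arm.move_to([x,y,z0+.09],R)
    arm.move_l([x,y,z0+.012],feed=.1); arm.sleep(.3)
    b=fz(10);z=z0+.006;log=[]
    while z>z0-.009:
        arm.move_l([x,y,z],feed=.02);arm.sleep(.05)
        f=fz()-b;log.append((round((arm.current_ee_pos()[2]-z0)*1e3,2),round(f,2)))
        if f>fmax: break
        z-=.0005
    print(k,x,y,b,log[-16:],arm.current_ee_pos()[:2]-[x,y])
    arm.move_l([x,y,z0+.012],feed=.03)
    arm.move_l([x,y,max(z0+.08,.25)],feed=.15)
    print(arm.current_t())
E
python3 - <<'E'
from h import *
for k,(a,b,z) in P.items(): print(k,at_z("top",a,z),at_z("scene",b,z),tri(a,b),arm.solve_ik([*xy(k),z],R))
arm.grip(0);p=arm.current_ee_pos()
arm.move_l([p[0],p[1],.27])
print(arm.current_width(),arm.current_t())
press("tall")
cv2.imwrite("pics/s1.png",cv2.resize(arm.snapshot("scene")[100:300,150:450,::-1],None,fx=2,fy=2))
E
```

```text
tall [ 0.4767297 -0.2862072  0.1565   ] [ 0.47649146 -0.28900455  0.1565    ] (array([ 0.47601573, -0.28760775,  0.15494249]), np.float64(0.0021700423984848806)) [-3.72546930e+01  2.50082286e+01  8.94334812e+01 -2.54444375e-14
  6.55582902e+01  5.27453070e+01]
medium [ 0.52969235 -0.01033624  0.1185    ] [ 0.53039131 -0.01362669  0.1185    ] (array([ 0.52915334, -0.01109887,  0.11617838]), np.float64(0.0019325130882179198)) [-7.74949872e+00  2.58223204e+01  9.55427297e+01 -2.54444375e-14
  5.86349499e+01  8.22505013e+01]
short [0.47272509 0.22858243 0.0845    ] [0.47171524 0.22639758 0.0845    ] (array([0.47195772, 0.22783471, 0.08405901]), np.float64(0.0022528333912322507)) [ 1.91932584e+01  2.81981795e+01  9.83220352e+01 -2.54444375e-14
  5.34797853e+01  1.09193258e+02]
0.0006793997689879582 2.1333
tall 0.47661057774758064 -0.2876058735016295 -0.020108654640755265 [(np.float64(-1.02), np.float64(-0.2)), (np.float64(-1.49), np.float64(0.31)), (np.float64(-2.02), np.float64(-0.03)), (np.float64(-2.5), np.float64(0.11)), (np.float64(-3.01), np.float64(-0.25)), (np.float64(-3.5), np.float64(0.12)), (np.float64(-3.99), np.float64(0.19)), (np.float64(-4.47), np.float64(-0.05)), (np.float64(-5.0), np.float64(0.01)), (np.float64(-5.53), np.float64(-0.34)), (np.float64(-6.0), np.float64(-0.25)), (np.float64(-6.51), np.float64(-0.15)), (np.float64(-7.0), np.float64(-0.09)), (np.float64(-7.5), np.float64(0.53)), (np.float64(-8.03), np.float64(0.02)), (np.float64(-8.54), np.float64(0.31))] [-4.86000557e-06  2.46769292e-05]
18.5917
```

Run:
```python
from h import *
x,y=xy("tall")
arm.move_l([x,y,.157],feed=.15)
a=arm.snapshot("scene")[150:300,140:340,::-1];b=arm.snapshot("top")[150:300,340:540,::-1]
cv2.imwrite("pics/n1.png",np.vstack([np.hstack([cv2.resize(i,None,fx=2,fy=2,interpolation=2) for i in(a,b)])]))
print(arm.current_t(),arm.current_force())
```

```text
19.5083 [-0.19274132 -0.39746848  0.12204012]
```

View pics/n1.png

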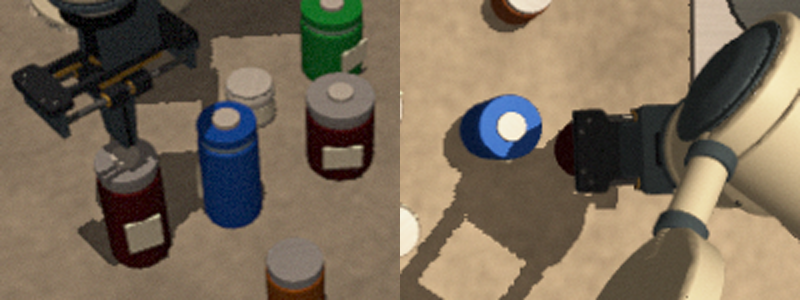

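The fingertips end at the tall jar's lid, close to the dome, but there is no contact force. I'll zoom in.

Run:
```python
from h import *
x,y=xy("tall")
i=arm.snapshot("scene")[:,:,::-1]
def proj(p):
    c=arm.get_calibration("scene");T=np.linalg.inv(c["cam_to_world"]);q=T[:3,:3]@p+T[:3,3];s=q[:2]/q[2];s=s*(1+c["k1"]*s@s);K=c["intrinsics"];return s*K[0,0]+K[:2,2]
print(proj(np.array([x,y,.157])),arm.current_ee_pos(),arm.current_width(),arm.current_tool_rot().round(3))
cv2.imwrite("pics/n2.png",cv2.resize(i[190:260,165:245],None,fx=8,fy=8,interpolation=2))
```

```text
[202.73089306 226.56008564] [ 0.47709866 -0.28798927  0.15794188] 0.0005789824927178914 [[ 1.     0.     0.001]
 [ 0.    -1.    -0.001]
 [ 0.001  0.001 -1.   ]]
```

View pics/n2.png

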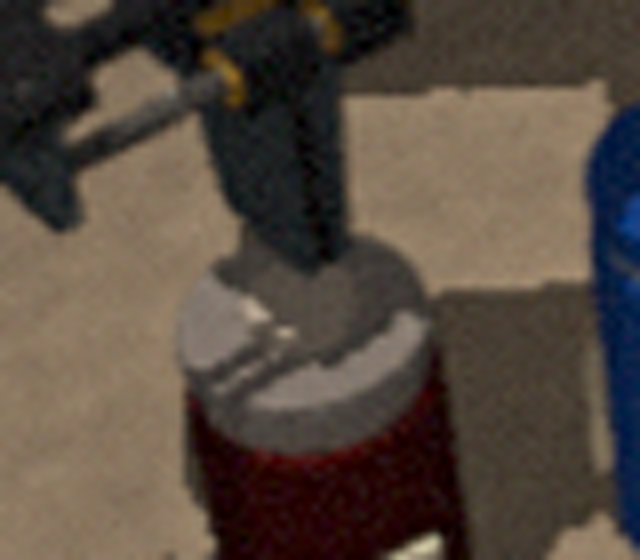

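The finger's tip corner shows at about (204,223.5), when it should be near (203,232) for this TCP. So the closed fingertips sit roughly 20 mm above the reported TCP, still centred laterally. I'll keep lowering on the tall jar under force guard and learn the offset.

```bash
cat >> h.py <<'E'
def press2(k,start,floor,fmax=7.5):
    x,y=xy(k);z0=P[k][2]
    if np.hypot(*(arm.current_ee_pos()[:2]-[x,y]))>.005:
        arm.move_to([x,y,z0+.09],R); arm.move_l([x,y,z0+start+.004],feed=.15)
    arm.sleep(.15)
    b=fz(6);z=z0+start;log=[];t=arm.current_t();ok=False
    while z>z0+floor:
        arm.move_l([x,y,z],feed=.02);f=fz(4)-b
        log.append((round((z-z0)*1e3,1),round(float(f),2)))
        if f>fmax: ok=True;break
        z-=.0005 if f>3.6 else .001
    print(k,round(b,2),log,arm.current_force(),arm.current_t()-t)
    if ok:
        arm.move_l([x,y,z0+start+.004],feed=.03)
        arm.move_l([x,y,max(z0+.08,.25)],feed=.2)
    print(ok,arm.current_t())
E
python3 - <<'E'
from h import *
x,y=xy("tall")
arm.move_l([x,y,.1565-.006],feed=.05)
press2("tall",-.008,-.035)
E
```

```text
tall -0.01 [(-8.0, 0.16), (-9.0, -0.27), (-10.0, 0.04), (-11.0, 0.08), (-12.0, -0.08), (-13.0, -0.21), (-14.0, 0.19), (-15.0, -0.64), (-16.0, 0.09), (-17.0, 0.1), (-18.0, 0.07), (-19.0, -0.07), (-20.0, -0.14), (-21.0, -0.21), (-22.0, 1.51), (-23.0, 1.42), (-24.0, 1.91), (-25.0, 2.51), (-26.0, 3.1), (-27.0, 8.35)] [-0.0772979   0.45522293  8.05318228] 5.6666000000000025
True 27.2667
```

Contact came at about −21.7 mm and the stop at about −26.5 mm, which matches 4 mm of dome travel. I'll check the picture before the medium jar.

Run:
```python
from h import *
i=arm.snapshot("scene")[:,:,::-1];o=cv2.imread("pics/scene0.png")
cv2.imwrite("pics/n3.png",np.hstack([cv2.resize(j[205:285,165:235],None,fx=5,fy=5,interpolation=2) for j in(o,i)]))
```

```text
(no output)
```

View pics/n3.png

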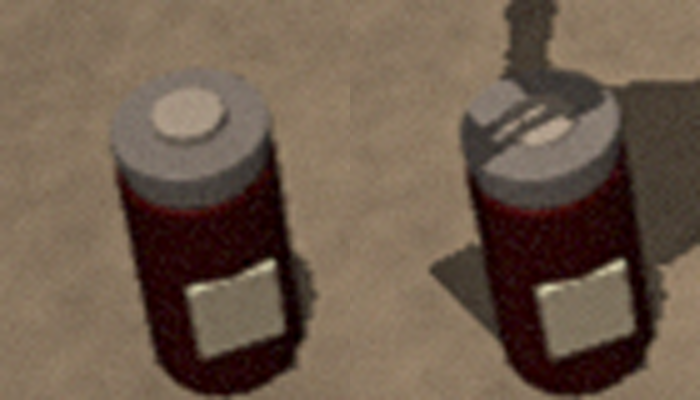

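The tall jar hasn't moved (label and base are at the same pixels) and its dome now sits lower, partly in shadow. Next is the medium jar, then the short one if the medium goes fully down.

Run:
```python
from h import *
press2("medium",-.0185,-.032)
```

```text
medium 0.28 [(-18.5, 0.07), (-19.5, -0.32), (-20.5, -0.87), (-21.5, 0.16), (-22.5, 1.69), (-23.5, 1.56), (-24.5, 2.1), (-25.5, 2.8), (-26.5, 5.84), (-27.0, 8.37)] [-1.00299344 -0.2125025   8.86558094] 2.933299999999999
True 33.85
```

Run:
```python
from h import *
press2("short",-.0185,-.032)
x,y=xy("short")
arm.move_to([.3,.5,.25],R)
i=arm.snapshot("scene")[:,:,::-1];o=cv2.imread("pics/scene0.png")
cv2.imwrite("pics/n4.png",np.vstack([cv2.resize(j[130:290,170:410],None,fx=1.8,fy=1.8,interpolation=2) for j in(o,i)]))
print(arm.current_t())
```

```text
short 0.4 [(-18.5, -0.51), (-19.5, -0.01), (-20.5, -0.67), (-21.5, -0.47), (-22.5, 0.66), (-23.5, 1.69), (-24.5, 1.82), (-25.5, 2.29), (-26.5, 5.17), (-27.0, 8.09)] [-0.2271846  -0.78130816  8.68375172] 2.933400000000006
True 40.4583
41.7333
```

View pics/n4.png

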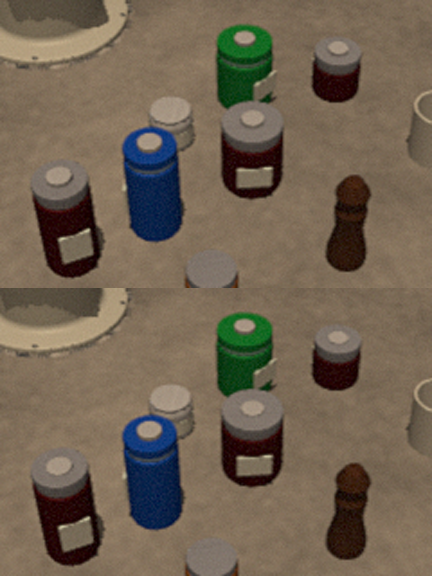

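The before and after views match: nothing moved, and all three red jars' domes are lower while the blue and green ones are unchanged.

```bash
python3 -c "
from rig import arm
print(arm.sign_off())"
```

```text
the job is handed in; nothing more can be done
None
```

I pressed all three domes down to their stops in order (tall, medium, short) at about 8 N each; the jars and other items in the final close-up had not moved, and the job is handed in (no verdict was returned).

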